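# Pack the dark-cork lamp kit into its tray

## Task

Pack the kit for one dark-cork lamp into the plywood tray: stand the dark round foot flat in the bay with the red floor, the dark rectangular block flat in the bay with the yellow floor, and the dark bell-shaped shade upright in the bay with the green floor, and slide the beech stem upright into the bore of the cork block in the tray, down to its black ring. Leave the pale cork disc and the pale cork block, which belong to another kit, where they stand.

Things in the scene. Friction and masses are not known exactly. Their poses are not given: they have to be found in the camera images.
- red_floor: Red floor plate, 86 x 86 x 3 mm, of one bay of a fixed plywood tray; the dark foot goes here. Origin: centre of its underside, 6 mm above the bench; parts stand 3 mm above the origin; x, y along the bay's sides. The tray has 2 x 2 square bays 88 mm wide, centres 94 mm apart; walls 6 mm thick, rim 12 mm above this origin (18 mm above the bench). Which bay is which varies.
- yellow_floor: Yellow floor plate, 86 x 86 x 3 mm, of one bay of a fixed plywood tray; the dark block goes here. Origin: centre of its underside, 6 mm above the bench; parts stand 3 mm above the origin; x, y along the bay's sides. The tray has 2 x 2 square bays 88 mm wide, centres 94 mm apart; walls 6 mm thick, rim 12 mm above this origin (18 mm above the bench). Which bay is which varies.
- green_floor: Green floor plate, 86 x 86 x 3 mm, of one bay of a fixed plywood tray; the dark shade goes here. Origin: centre of its underside, 6 mm above the bench; parts stand 3 mm above the origin; x, y along the bay's sides. The tray has 2 x 2 square bays 88 mm wide, centres 94 mm apart; walls 6 mm thick, rim 12 mm above this origin (18 mm above the bench). Which bay is which varies.
- bore_block: Fixed brown cork block standing in the tray's fourth bay: 64 x 64 x 48 mm, with a blind upright round bore in the middle of its top, 33 mm in diameter, 40 mm deep, mouth chamfered 3 mm. Origin: centre of its underside, 6 mm above the bench; bore axis = z; mouth 48 mm and bore bottom 8 mm above the origin. x, y along the tray's sides.
- dark_foot: Loose, stands on the bench; origin: centre of its underside, z up. Dark brown cork lamp foot: round disc 58 mm in diameter, 40 mm high, with a lighter brown ring on its top. 30 to 65 g.
- dark_block: Loose, stands on the bench; origin: centre of its underside, z up. Dark brown cork block 62 mm (x) x 44 mm (y) x 40 mm (z) with two small lighter round spots on its top, side by side along x. 35 to 70 g.
- dark_shade: Loose, stands on the bench; origin: centre of its underside, z up. Dark brown cork lamp shade, bell-shaped: round flared base 56 mm in diameter for the lowest 6 mm, tapering to a straight round neck 34 mm in diameter from 22 mm up to its top at 64 mm. Take it by the neck. 28 to 56 g.
- stem: Loose, stands on the bench; origin: centre of its underside, z up. Light beech lamp stem: upright round rod 30 mm in diameter, 90 mm tall, foot chamfered 2.5 mm, 4 mm wide black ring, lower edge 40 mm above the foot (insertion depth). Slides freely into the bore; fully home, its top is 104 mm above the bench and can block a gripper reaching into the bays beside it, so best put in last. 35 to 70 g.
- pale_foot: Loose, stands on the bench; origin: centre of its underside, z up. Pale tan cork look-alike of the lamp foot: same disc, 58 mm in diameter, 40 mm high. Does not belong to this kit; stays where it is.
- pale_block: Loose, stands on the bench; origin: centre of its underside, z up. Pale tan cork look-alike of the block: 62 mm (x) x 44 mm (y) x 40 mm (z). Does not belong to this kit; stays where it is.
Mind the look-alikes: they are no part of the job. What is shaped like the stem but orange or pink is not meant.

How it is judged (in metres and radians):
At the end, for the whole second after the job is handed in: Dark foot on red, block on yellow, shade on green: each in its bay (24, 30, 26 mm of its centre), on its floor within 4 mm, upright within 0.1 rad; stem foot within 4 mm of the bore bottom and 7 mm of its axis, lean under 0.12 rad; pale parts within 30 mm of their starts; all released, at rest (horizontal distance between dark_foot and red_floor below 0.024 m and z of dark_foot in the frame of red_floor between -0.003 and 0.007 m and angle between each of dark_foot, dark_block, dark_shade's own z axis and vertical below 0.1 rad and linear speed of each of dark_foot, dark_block, dark_shade, stem below 0.02 m/s and horizontal distance between dark_block and yellow_floor below 0.03 m and z of dark_block in the frame of yellow_floor between -0.003 and 0.007 m and horizontal distance between dark_shade and green_floor below 0.026 m and z of dark_shade in the frame of green_floor between -0.003 and 0.007 m and horizontal distance between stem and bore_block below 0.007 m and z of stem in the frame of bore_block below 0.012 m and angle between stem's own z axis and vertical below 0.12 rad and distance of each of pale_foot, pale_block from where it was at the start of the episode below 0.03 m); the robot touches nothing.
It fails at once if the pale cork foot is moved more than 30 mm from where it stood (distance of pale_foot from where it was at the start of the episode above 0.03 m).
It fails at once if the pale cork block is moved more than 30 mm from where it stood (distance of pale_block from where it was at the start of the episode above 0.03 m).
It also fails if it takes over 115 s, if anything falls off the work surface, if the arm or the gripper's body presses on something with over 40 N, if the wrist force passes 120 N, or if a joint passes its speed limit or range.

## Robot

A 6-joint arm with a two-finger parallel gripper is mounted at the origin on the work surface. World frame = base frame: x ahead of the robot, y to its left, z up, the work surface at z = 0. Lengths are in mm, angles in degrees, forces in N, time in s.
With the tool pointing down it reaches from about 350 to 850 mm from the base axis. Payload 8.1 kg.
Tool frame: the origin (TCP) lies at the very end of the fingers, on their centre line; the grasp point (between the pads) lies 19 mm behind it; z points along the fingers, y is the line along which they close (so a half turn about z gives the same grasp; the last joint's range is limited). The gripper opens to 85 mm and grips with 20 to 120 N. Pads are 22 mm wide; open, the fingers measure 114 mm over their backs; the gripper's body (76 mm by 85 mm) begins 54 mm behind the grasp point. The pads swing forward as they close: fully open they stand 13 mm farther back than shut.
Start: joints at [-4.893, 7.471, 85.268, -0, 87.261, -4.893], TCP at [600.004, 0.022, 231.292] pointing down, gripper open.
Joint ranges: [-169.43, 169.43], [-51.17, 129.36], [1.28, 143.12], [-76.62, 256.62], [0, 156.53], [-152.29, 152.29]. Speed limits (degrees/s): [136.94, 136.94, 159.86, 180, 180, 180].

## Interface

Orientations are given as [roll, pitch, yaw] about the fixed x, y, z axes, in that order (R = Rz(yaw) Ry(pitch) Rx(roll)).
In Python, from bench import sense, eyes, job, models gives the robot as it stands. The module is installed in compiled form; this text tells all that it offers.
- The arm moves only by the tool apply_moves, never from a script. Its argument "rows" is a list of rows, each a list of 6 numbers: the shift along the tool's x, y, z in mm, then the turn, a rotation vector about the tool's x, y, z in rad. In form: [[dx, dy, dz, rx, ry, rz], ...]. A call has exactly 5 rows; each row shifts and turns the commanded pose from where the row before left it, along the tool's axes as they then stand; what a row does not reach is not made up. A row lasts 1/8 s, in which the tool goes at most 62.5 mm and 10.7 degrees, less where a joint would pass 70% of its speed; a pose out of reach is approached as far as the arm can. A call is refused whole if a number of a shift passes 62.5 or a number of a turn 0.188, either way. A call with a gripper value outside its range is refused whole. "fingers" is the finger opening in mm, from 0 to 85.4, set as the call begins (left out, the last holds). The fingers move at their own pace and stop on an object; "grip_force" is the grip in N (left out, the last holds). Time passes only in rows, so rows that do not move let the fingers close, or fill a call up. It gives the time, the measured TCP pose, the force, the opening and the grip force at its end, in the units of the state.
- sense(): the state, without advancing time (a new reading comes with each control period).
- eyes.snapshot(name): name is "scene" or "side" or "wrist"; returns (picture, depth): 384x512x3 uint8, red, green, blue; 384x512 float32, mm along the optical axis (not along the pixel's ray), 0 where there is no reading.
- eyes.get_calibration(name): a dict with "intrinsics" (3x3 intrinsics, pixels), "R" (3x3) and "t" (3): a world point X has camera coordinates R X + t; the wrist camera has in their place "mount" (4x4, takes a point from camera to tool coordinates, whose origin is the TCP and whose axes are the flange's). Camera axes: x right, y down, z forward; pixel columns grow to the right and rows downward; lengths in mm; the calibration is good to about 2 mm. A picture is of the moment at which its call begins: read the wrist's pose just before it. get_calibration takes no time and is no camera call.
- job.hand_in(): hands the job in; it is judged then, once.
Trained networks look in the newest picture that a camera, given by its name, has taken for a name from the list of things; names that differ only in an ending like _2 or _b are one class to them, and where a whole thing is asked for, a point or a joint stands for the part that bears it (a point fixed in the world has none). Each returns a list of dicts, best first, with "confidence" (0 to 1); they miss things now and then, are a little off and sometimes report something else, mostly with a low value. They report only what shows in the picture. A call takes as long as a camera call. They do not tell look-alikes from the thing itself.
- models.boxes_of(name, camera): "xyz" ([x, y, z] in mm, in world coordinates, good to about 4 mm: the middle of the surface that is visible of it).
- models.cut_out(name, camera): "pixels" (384x512 bool, what is visible of it).
- models.place_of(name, camera): "xyz" ([x, y, z] in mm, in world coordinates, good to about 4 mm: a listed point, or the origin of a listed thing).
The state is a dict: "time": time; "joint_pos": joint angles; "qd": joint speeds; "joint_efforts": joint torques, N m; "tool_pos": TCP position; "tcp_rot": TCP orientation; "ft_force": force on the tool from outside, world axes, zero at the start; "wrist_torque": the same for the moment, N m; "finger_gap": finger opening in mm; "grip_force": force on a finger pad.
Only numpy, scipy, OpenCV 4.12 (cv2) and the standard library are available. Lean on these libraries where they do the work, as an engineer would, in place of code of your own. Each camera call takes 0.05 s, during which the arm holds its last target. There are 200 camera calls.

## Working session

There is one attempt and no reset: what is moved stays moved. The work goes in short steps, Python scripts to look and compute and a tool call to move; the robot and the scene stay as the last step left them, time stands still between calls to the robot, and variables do not carry over. Pictures are saved under pics/ and viewed, at most 14 in all, crops included, and the job is handed in when it is done.

Besides the shell and the picture viewer there is one more tool, called after ">>>" as name(argument=value, ...), one argument or row to a line, values as JSON. apply_moves: Moves the arm, as the interface text tells. Its arguments: {"type":"object","properties":{"rows":{"type":"array"},"fingers":{"type":"number"},"grip_force":{"type":"number"}},"required":["rows"]}

```bash
mkdir -p pics; python3 - <<'E'
from bench import sense, eyes, models
import cv2,numpy as np
s=sense();print(s['time'],s['tool_pos'],s['tcp_rot'])
ims=[]
for c in ['scene','side']:
    p,d=eyes.snapshot(c);cv2.imwrite(f'pics/{c}0.png',p[:,:,::-1]);np.save(f'{c}d.npy',d);np.save(f'{c}p.npy',p)
    for n in ['red_floor','yellow_floor','green_floor','bore_block','dark_foot','dark_block','dark_shade','stem']:
        print(c,n,[(np.round(r['xyz']).astype(int).tolist(),round(r['confidence'],2)) for r in models.place_of(n,c)[:4]])
print(sense()['time']); print(eyes.get_calibration('wrist')['mount'])
E
```

```text
0.0 [5.99450435e+02 5.42694863e-02 2.30241458e+02] [-1.79894385e+02 -9.06049828e-03  8.99969166e+01]
scene red_floor [([621, 178, 8], 0.72)]
scene yellow_floor [([595, 270, 6], 0.65)]
scene green_floor []
scene bore_block [([499, 235, 2], 0.9)]
scene dark_foot [([456, -59, 0], 0.77)]
scene dark_block [([440, -352, 3], 0.83)]
scene dark_shade [([594, -341, 2], 0.84), ([441, -353, 2], 0.48), ([620, 176, 5], 0.2)]
scene stem [([595, 270, 5], 0.66), ([467, -204, 2], 0.64), ([541, -260, 0], 0.59), ([401, -156, 3], 0.56)]
side red_floor [([619, 181, 2], 0.66)]
side yellow_floor [([590, 273, 8], 0.52)]
side green_floor [([528, 152, 2], 0.75), ([504, 244, 5], 0.7)]
side bore_block [([501, 244, 6], 0.93)]
side dark_foot [([454, -57, -1], 0.94)]
side dark_block [([440, -355, 2], 0.85)]
side dark_shade [([598, -343, -1], 0.64)]
side stem [([396, -160, -2], 0.96), ([545, -260, -1], 0.8), ([356, -221, -4], 0.71), ([468, -208, -2], 0.63)]
0.9
[[ 4.65376891e-04 -9.54163021e-01 -2.99287006e-01  7.68275796e+01]
 [ 9.99999667e-01  2.43627461e-04  7.78237671e-04 -2.63091171e-01]
 [-6.69651075e-04 -2.99287269e-01  9.54162818e-01 -1.43359007e+02]
 [ 0.00000000e+00  0.00000000e+00  0.00000000e+00  1.00000000e+00]]
```

View pics/scene0.png

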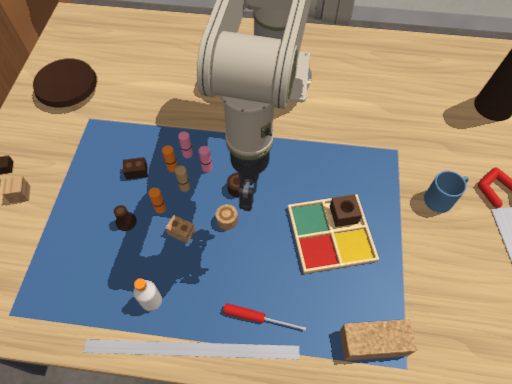

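View pics/side0.png

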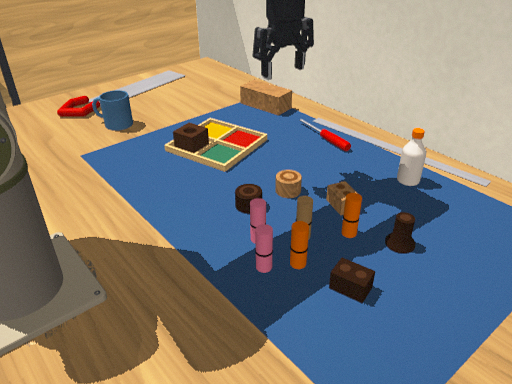

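The scene view shows the tray at right (green (310,219), red (318,250), yellow (353,245), bore (345,210)). The dark foot is at (237,185), dark block (135,168), shade (124,217) and beech stem (183,178). The pale foot is at (227,217) and the pale block at (181,229). I'll refine these using depth.

```bash
cat > h.py <<'E'
from bench import sense, eyes, models
import cv2,numpy as np
from scipy.spatial.transform import Rotation as Ro
def cloud(p,d,K,R,t):
    v,u=np.nonzero(d>0);z=d[v,u];c=np.stack([(u-K[0,2])/K[0,0]*z,(v-K[1,2])/K[1,1]*z,z])
    return (R.T@(c-np.array(t).reshape(3,1))).T,p[v,u],np.stack([u,v],1)
def fixed(c,p,d):
    k=eyes.get_calibration(c);return cloud(p,d,np.array(k['intrinsics']),np.array(k['R']),k['t'])
def wrist():
    s=sense();p,d=eyes.snapshot('wrist');k=eyes.get_calibration('wrist')
    M=np.eye(4);M[:3,:3]=Ro.from_euler('xyz',s['tcp_rot'],degrees=True).as_matrix();M[:3,3]=s['tool_pos']
    W=np.linalg.inv(M@np.array(k['mount']))
    return s,p,d,cloud(p,d,np.array(k['intrinsics']),W[:3,:3],W[:3,3])
def top(X,C,x,y,h,r=45,tol=7):
    m=(abs(X[:,2]-h)<tol)&(np.hypot(X[:,0]-x,X[:,1]-y)<r)
    if m.sum()<8: return None
    P=X[m];rc=cv2.minAreaRect(P[:,:2].astype(np.float32))
    return dict(n=int(m.sum()),c=np.round(rc[0],1).tolist(),wh=np.round(rc[1],1).tolist(),ang=round(rc[2],1),z=round(float(np.median(P[:,2])),1),mean=np.round(P[:,:2].mean(0),1).tolist(),rgb=np.median(C[m],0).astype(int).tolist())
E
python3 - <<'E'
from h import *
for c in ['scene','side']:
    p,d=np.load(f'{c}p.npy'),np.load(f'{c}d.npy');X,C,_=fixed(c,p,d)
    for n,x,y,h,r in [('foot',456,-58,40,38),('palef',530,-80,40,38),('block',440,-353,40,45),('shade',596,-342,64,30),('stem',467,-206,90,28),('s2',399,-158,90,28),('s3',543,-260,90,28),('s4',356,-221,90,28),('s5',410,-240,90,35),('bore',500,240,54,50),('paleb',560,-200,40,45)]:
        print(c,n,top(X,C,x,y,h,r))
    Ci=C.astype(int);R,G,B=Ci.T
    for n,x,y,m in [('red',620,180,(R>120)&(G<70)),('yel',593,271,(R>150)&(G>120)&(B<80)),('grn',528,152,(G>R+30)&(G>B))]:
        m&=abs(X[:,2]-9)<7
        print(c,n,top(X[m],C[m],x,y,9,65))
E
```

```text
scene foot {'n': 190, 'c': [456.8, -64.7], 'wh': [56.2, 41.0], 'ang': 30.7, 'z': 39.1, 'mean': [457.0, -66.1], 'rgb': [70, 48, 37]}
scene palef {'n': 197, 'c': [549.9, -73.7], 'wh': [43.1, 45.6], 'ang': 61.3, 'z': 39.8, 'mean': [548.9, -73.7], 'rgb': [187, 149, 109]}
scene block {'n': 306, 'c': [437.1, -353.8], 'wh': [47.4, 61.5], 'ang': 15.8, 'z': 38.8, 'mean': [438.1, -353.6], 'rgb': [67, 44, 31]}
scene shade {'n': 134, 'c': [597.0, -340.8], 'wh': [32.8, 32.6], 'ang': 65.7, 'z': 62.5, 'mean': [597.4, -339.7], 'rgb': [70, 50, 38]}
scene stem {'n': 93, 'c': [469.7, -205.9], 'wh': [28.6, 28.2], 'ang': 37.8, 'z': 88.5, 'mean': [470.0, -205.5], 'rgb': [123, 99, 70]}
scene s2 {'n': 87, 'c': [397.3, -155.0], 'wh': [29.2, 29.1], 'ang': 40.3, 'z': 87.9, 'mean': [398.6, -154.9], 'rgb': [158, 93, 112]}
scene s3 {'n': 101, 'c': [545.7, -258.0], 'wh': [31.1, 27.7], 'ang': 69.7, 'z': 88.0, 'mean': [546.0, -257.1], 'rgb': [160, 85, 25]}
scene s4 {'n': 79, 'c': [355.9, -220.7], 'wh': [27.8, 28.8], 'ang': 1.2, 'z': 87.8, 'mean': [356.8, -221.1], 'rgb': [158, 93, 111]}
scene s5 {'n': 89, 'c': [409.7
[... 1913 characters left out ...]
mean': [405.2, -257.2], 'rgb': [155, 70, 0]}
side bore {'n': 314, 'c': [501.7, 238.0], 'wh': [67.0, 67.0], 'ang': 18.6, 'z': 52.7, 'mean': [499.0, 236.4], 'rgb': [88, 54, 31]}
side paleb {'n': 122, 'c': [592.1, -191.8], 'wh': [45.1, 23.3], 'ang': 74.1, 'z': 38.6, 'mean': [588.5, -191.9], 'rgb': [106, 77, 47]}
side red {'n': 323, 'c': [625.7, 188.1], 'wh': [71.1, 79.1], 'ang': 13.0, 'z': 7.9, 'mean': [625.1, 185.7], 'rgb': [224, 26, 9]}
side yel {'n': 270, 'c': [587.8, 273.3], 'wh': [98.1, 79.3], 'ang': 16.7, 'z': 8.0, 'mean': [606.4, 271.9], 'rgb': [246, 199, 0]}
side grn {'n': 400, 'c': [536.4, 157.1], 'wh': [74.5, 75.5], 'ang': 18.7, 'z': 8.2, 'mean': [534.5, 156.0], 'rgb': [68, 144, 104]}
```

>>> apply_moves(
  rows=[
    [0, 0, 40, 0, 0, -0.148],
    [0, 0, 40, 0, 0, -0.148],
    [-4, -52, 0, 0, 0, 0],
    [-4, -52, 0, 0, 0, 0],
    [-4, -53, 0, 0, 0, 0],
  ],
  fingers=80,
)

```text
time: 1.52
tool_pos: [451.9, -57.6, 150.9]
tcp_rot: [-180.0, -0.0, 107.0]
ft_force: [0.9, -0.8, 0.6]
finger_gap: 80.0
grip_force: 0.0
```

```bash
cat >> h.py <<'E'
def togo(x,y,z,yaw=107):
    s=sense();r=Ro.from_euler('xyz',s['tcp_rot'],degrees=True)
    dl=r.inv().apply(np.array([x,y,z])-s['tool_pos']);rv=(r.inv()*Ro.from_euler('xyz',[180,0,yaw],degrees=True)).as_rotvec()
    print('t',round(s['time'],2),'at',np.round(s['tool_pos'],1),np.round(s['tcp_rot'],1),'go',np.round(dl,1),'turn',np.round(rv,3),'gap',round(float(np.ravel(s['finger_gap'])[0]),1))
E
python3 - <<'E'
from h import *
s,p,d,(X,C,_)=wrist();cv2.imwrite('pics/w1.png',p[:,:,::-1])
print(top(X,C,453,-57,40,42)); togo(453,-57,15)
E
```

```text
{'n': 3834, 'c': [454.0, -56.4], 'wh': [57.0, 57.0], 'ang': 16.4, 'z': 41.0, 'mean': [453.3, -55.3], 'rgb': [71, 54, 41]}
t 1.57 at [445.7 -58.6 148.8] [-1.796e+02 -1.000e-01  1.070e+02] go [ -0.9   8.4 133.7] turn [-0.007 -0.002 -0.   ] gap 79.6
```

View pics/w1.png

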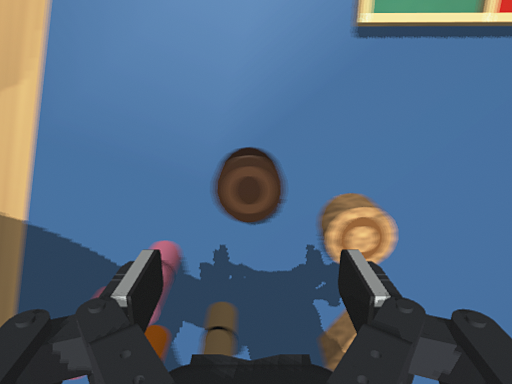

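The wrist view shows the foot centred between the fingers at (250,185), with the pale foot clear at (358,235). I'll descend and grip.

>>> apply_moves(
  rows=[
    [0, 0, 45, 0, 0, 0],
    [0, 0, 45, 0, 0, 0],
    [0, 0, 36, 0, 0, 0],
    [0, 0, 10, 0, 0, 0],
    [0, 0, 0, 0, 0, 0],
  ],
)

```text
time: 2.2
tool_pos: [453.3, -57.2, 15.5]
tcp_rot: [-180.0, -0.0, 107.0]
ft_force: [-0.2, 0.3, -0.1]
finger_gap: 79.9
grip_force: 0.0
```

>>> apply_moves(
  rows=[
    [0, 0, 0, 0, 0, 0],
    [0, 0, 0, 0, 0, 0],
    [0, 0, 0, 0, 0, 0],
    [0, 0, 0, 0, 0, 0],
    [0, 0, 0, 0, 0, 0],
  ],
  fingers=40,
  grip_force=30,
)

```text
time: 2.82
tool_pos: [455.1, -57.6, 17.3]
tcp_rot: [179.8, 0.1, 107.0]
ft_force: [-1.6, 0.2, 7.1]
finger_gap: 56.6
grip_force: 32.5
```

>>> apply_moves(
  rows=[
    [0, 0, -33, 0, 0, 0],
    [0, 0, -33, 0, 0, 0],
    [36, 45, 0, 0, 0, 0],
    [35, 45, 0, 0, 0, 0],
    [35, 45, 0, 0, 0, 0],
  ],
)

```text
time: 3.45
tool_pos: [553.3, 85.0, 82.8]
tcp_rot: [179.9, 0.0, 106.9]
ft_force: [-0.1, -1.2, 0.7]
finger_gap: 56.7
grip_force: 32.5
```

>>> apply_moves(
  rows=[
    [35, 45, 0, 0, 0, 0],
    [35, 46, 0, 0, 0, 0],
    [0, 0, 0, 0, 0, 0],
    [0, 0, 0, 0, 0, 0],
    [0, 0, 28, 0, 0, 0],
  ],
)

```text
time: 4.08
tool_pos: [620.5, 176.5, 56.8]
tcp_rot: [179.6, 0.1, 106.9]
ft_force: [0.1, -0.0, -0.4]
finger_gap: 56.3
grip_force: 32.6
```

>>> apply_moves(
  rows=[
    [0, 0, 20, 0, 0, 0],
    [0, 0, 6, 0, 0, 0],
    [0, 0, 2, 0, 0, 0],
    [0, 0, 1, 0, 0, 0],
    [0, 0, 0, 0, 0, 0],
  ],
)

```text
time: 4.7
tool_pos: [618.2, 176.4, 26.4]
tcp_rot: [180.0, 0.0, 106.9]
ft_force: [-7.4, -2.4, 10.6]
finger_gap: 56.7
grip_force: 33.7
```

>>> apply_moves(
  rows=[
    [0, 0, 0, 0, 0, 0],
    [0, 0, 0, 0, 0, 0],
    [0, 0, 0, 0, 0, 0],
    [0, 0, -40, 0, 0, 0],
    [0, 0, -50, 0, 0, 0],
  ],
  fingers=76,
)

```text
time: 5.32
tool_pos: [616.6, 176.7, 113.3]
tcp_rot: [-179.8, -0.0, 107.0]
ft_force: [1.5, -0.6, 0.3]
finger_gap: 76.2
grip_force: 0.0
```

>>> apply_moves(
  rows=[
    [-45, -33, -35, 0, 0, 0],
    [-45, -33, 0, 0, 0, 0],
    [-45, -33, 0, 0, 0, 0],
    [-45, -33, 0, 0, 0, 0],
    [-45, -33, 0, 0, 0, 0],
  ],
)

```text
time: 5.95
tool_pos: [526.1, -85.2, 147.6]
tcp_rot: [180.0, 0.0, 107.0]
ft_force: [0.7, 0.9, -0.3]
finger_gap: 76.1
grip_force: 0.0
```

>>> apply_moves(
  rows=[
    [-45, -33, 0, 0, 0, 0],
    [-46, -33, 0, 0, 0, 0],
    [-46, -33, 0, 0, 0, 0],
    [-46, -33, 0, 0, 0, 0],
    [-46, -32, 0, 0, 0, 0],
  ],
  fingers=68,
)

```text
time: 6.58
tool_pos: [436.0, -352.2, 147.6]
tcp_rot: [180.0, 0.0, 107.0]
ft_force: [0.9, -0.4, 0.1]
finger_gap: 67.5
grip_force: 0.0
```

```bash
python3 - <<'E'
from h import *
eyes.snapshot('scene')
s,p,d,(X,C,_)=wrist();cv2.imwrite('pics/w2.png',p[:,:,::-1])
print(top(X,C,436,-354,40,50)); togo(436,-354,15)
p,d=eyes.snapshot('scene');X,C,_=fixed('scene',p,d);print('foot in tray',top(X,C,618,177.5,49,40,5))
togo(436,-354,15)
E
```

```text
{'n': 4165, 'c': [436.1, -353.8], 'wh': [43.8, 62.3], 'ang': 15.9, 'z': 40.7, 'mean': [435.4, -352.0], 'rgb': [85, 60, 45]}
t 6.67 at [ 434.7 -355.4  147.7] [-1.799e+02  1.000e-01  1.067e+02] go [  1.3   1.8 132.7] turn [-0.001  0.002 -0.006] gap 68.2
foot in tray {'n': 382, 'c': [618.4, 177.0], 'wh': [56.0, 56.0], 'ang': 77.3, 'z': 48.7, 'mean': [619.0, 177.0], 'rgb': [87, 59, 46]}
t 6.72 at [ 435.5 -353.   147.4] [-180.     0.   106.7] go [ -1.1   0.2 132.4] turn [-0.     0.    -0.005] gap 68.0
```

View pics/w2.png

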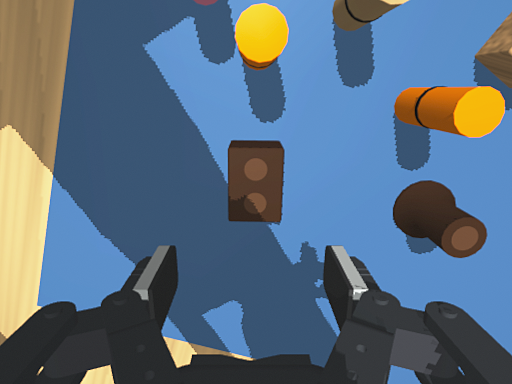

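The foot sits well in red at (618,177). In the wrist view the block is centred at (255,185) and aligned with the fingers. I'll descend and grip it.

>>> apply_moves(
  rows=[
    [0, 0, 45, 0, 0, 0],
    [0, 0, 45, 0, 0, 0],
    [0, 0, 34, 0, 0, 0],
    [0, 0, 8, 0, 0, 0],
    [0, 0, 0, 0, 0, 0],
  ],
)

```text
time: 7.35
tool_pos: [437.2, -350.0, 15.8]
tcp_rot: [-180.0, -0.0, 107.0]
ft_force: [-0.4, -0.0, -0.0]
finger_gap: 67.7
grip_force: 0.0
```

>>> apply_moves(
  rows=[
    [0, 0, 0, 0, 0, 0],
    [0, 0, 0, 0, 0, 0],
    [0, 0, 0, 0, 0, 0],
    [0, 0, 0, 0, 0, 0],
    [0, 0, 0, 0, 0, 0],
  ],
  fingers=30,
)

```text
time: 7.98
tool_pos: [438.2, -351.7, 17.7]
tcp_rot: [179.9, 0.2, 107.0]
ft_force: [0.0, 0.7, 5.6]
finger_gap: 43.5
grip_force: 32.1
```

>>> apply_moves(
  rows=[
    [0, 0, -60, 0, 0, 0],
    [0, 0, -60, 0, 0, 0],
    [50, 30, 0, 0, 0, 0],
    [50, 30, 0, 0, 0, 0],
    [50, 30, 0, 0, 0, 0],
  ],
)

```text
time: 8.6
tool_pos: [479.7, -179.5, 136.6]
tcp_rot: [179.9, 0.1, 106.9]
ft_force: [0.6, -0.0, -0.1]
finger_gap: 43.5
grip_force: 31.2
```

>>> apply_moves(
  rows=[
    [50, 30, 0, 0, 0, 0],
    [50, 30, 0, 0, 0, 0],
    [50, 30, 0, 0, 0, 0],
    [50, 30, 0, 0, 0, 0],
    [50, 30, 0, 0, 0, 0],
  ],
)

```text
time: 9.22
tool_pos: [550.4, 104.0, 136.5]
tcp_rot: [179.9, 0.0, 107.0]
ft_force: [0.7, 0.3, -1.1]
finger_gap: 43.3
grip_force: 31.2
```

>>> apply_moves(
  rows=[
    [50, 30, 0, 0, 0, 0],
    [50, 30, 0, 0, 0, 0],
    [48, 29, 0, 0, 0, 0],
    [0, 0, 30, 0, 0, 0],
    [0, 0, 30, 0, 0, 0],
  ],
)

```text
time: 9.85
tool_pos: [592.3, 271.0, 75.9]
tcp_rot: [179.9, -0.0, 107.1]
ft_force: [0.7, -0.8, -1.3]
finger_gap: 43.3
grip_force: 31.3
```

```bash
python3 - <<'E'
from h import *
for i in range(2): eyes.snapshot('scene')
togo(592,269,25)
E
```

```text
t 9.95 at [588.9 268.9  71.6] [-179.6    0.   107. ] go [-0.8  3.3 46.5] turn [-0.007  0.    -0.   ] gap 43.3
```

>>> apply_moves(
  rows=[
    [0, 0, 30, 0, 0, 0],
    [0, 0, 14, 0, 0, 0],
    [0, 0, 4, 0, 0, 0],
    [0, 0, 2, 0, 0, 0],
    [0, 0, 0, 0, 0, 0],
  ],
)

```text
time: 10.58
tool_pos: [592.6, 269.9, 26.9]
tcp_rot: [179.9, -0.0, 107.0]
ft_force: [0.2, -0.5, -0.2]
finger_gap: 43.4
grip_force: 31.2
```

>>> apply_moves(
  rows=[
    [0, 0, 0, 0, 0, 0],
    [0, 0, 0, 0, 0, 0],
    [0, 0, 0, 0, 0, 0],
    [0, 0, -50, 0, 0, 0],
    [0, 0, -60, 0, 0, 0],
  ],
  fingers=62,
)

```text
time: 11.2
tool_pos: [590.2, 269.1, 134.7]
tcp_rot: [-179.8, 0.0, 107.0]
ft_force: [1.4, 0.2, -0.9]
finger_gap: 62.3
grip_force: 0.0
```

>>> apply_moves(
  rows=[
    [-53, -16, -14, 0, 0, 0],
    [-53, -16, 0, 0, 0, 0],
    [-53, -16, 0, 0, 0, 0],
    [-53, -16, 0, 0, 0, 0],
    [-53, -16, 0, 0, 0, 0],
  ],
)

```text
time: 11.82
tool_pos: [592.3, -8.9, 149.7]
tcp_rot: [180.0, 0.0, 107.0]
ft_force: [0.6, -0.2, 1.2]
finger_gap: 61.9
grip_force: 0.0
```

>>> apply_moves(
  rows=[
    [-53, -16, 0, 0, 0, 0],
    [-53, -16, 0, 0, 0, 0],
    [-53, -16, 0, 0, 0, 0],
    [-53, -16, 0, 0, 0, 0],
    [-53, -16, 0, 0, 0, 0],
  ],
)

```text
time: 12.45
tool_pos: [593.1, -285.8, 149.6]
tcp_rot: [180.0, 0.0, 107.0]
ft_force: [0.6, 0.3, -0.2]
finger_gap: 61.5
grip_force: 0.0
```

>>> apply_moves(
  rows=[
    [-55, -15, 0, 0, 0, 0],
    [0, 0, 0, 0, 0, 0],
    [0, 0, 0, 0, 0, 0],
    [0, 0, 0, 0, 0, 0],
    [0, 0, 0, 0, 0, 0],
  ],
)

```text
time: 13.08
tool_pos: [595.3, -339.7, 149.7]
tcp_rot: [180.0, 0.0, 107.1]
ft_force: [-0.6, 0.6, -0.1]
finger_gap: 62.3
grip_force: 0.0
```

```bash
python3 - <<'E'
from h import *
s,p,d,(X,C,_)=wrist();cv2.imwrite('pics/w3.png',p[:,:,::-1])
print(top(X,C,595.5,-341,64,30)); togo(595.5,-341,31)
p,d=eyes.snapshot('scene');X,C,_=fixed('scene',p,d);print('block in tray',top(X,C,591,267.5,49,45,5))
E
```

```text
{'n': 1663, 'c': [596.4, -340.2], 'wh': [33.2, 34.0], 'ang': 9.2, 'z': 64.8, 'mean': [596.0, -339.2], 'rgb': [76, 53, 40]}
t 13.12 at [ 595.3 -339.9  149.8] [180.   0. 107.] go [ -1.1  -0.2 118.8] turn [0.    0.    0.001] gap 62.2
block in tray {'n': 399, 'c': [592.7, 267.9], 'wh': [45.3, 62.1], 'ang': 15.9, 'z': 48.3, 'mean': [593.9, 267.2], 'rgb': [87, 63, 49]}
```

View pics/w3.png

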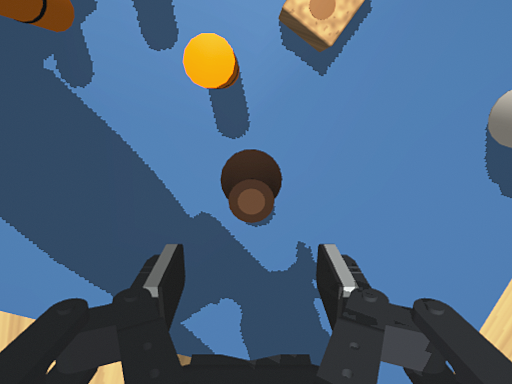

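The block sits well in yellow. In the wrist view the shade's neck is centred at (251,200), with space on both sides.

>>> apply_moves(
  rows=[
    [0, 0, 45, 0, 0, 0],
    [0, 0, 45, 0, 0, 0],
    [0, 0, 22, 0, 0, 0],
    [0, 0, 5, 0, 0, 0],
    [0, 0, 0, 0, 0, 0],
  ],
)

```text
time: 13.8
tool_pos: [595.8, -341.5, 34.0]
tcp_rot: [179.9, 0.1, 107.0]
ft_force: [0.2, -1.1, 0.0]
finger_gap: 62.1
grip_force: 0.0
```

>>> apply_moves(
  rows=[
    [0, 0, 0, 0, 0, 0],
    [0, 0, 0, 0, 0, 0],
    [0, 0, 0, 0, 0, 0],
    [0, 0, 0, 0, 0, 0],
    [0, 0, 0, 0, 0, 0],
  ],
  fingers=22,
)

```text
time: 14.42
tool_pos: [596.2, -341.8, 34.7]
tcp_rot: [179.9, 0.2, 107.0]
ft_force: [-0.2, 0.7, 6.2]
finger_gap: 33.7
grip_force: 29.7
```

>>> apply_moves(
  rows=[
    [0, 0, -60, 0, 0, 0],
    [0, 0, -60, 0, 0, 0],
    [54, 9, 0, 0, 0, 0],
    [54, 9, 0, 0, 0, 0],
    [54, 9, 0, 0, 0, 0],
  ],
)

```text
time: 15.05
tool_pos: [573.3, -176.8, 153.2]
tcp_rot: [179.9, 0.0, 106.9]
ft_force: [0.4, 0.4, 0.0]
finger_gap: 33.3
grip_force: 30.2
```

>>> apply_moves(
  rows=[
    [54, 9, 0, 0, 0, 0],
    [54, 9, 0, 0, 0, 0],
    [55, 9, 0, 0, 0, 0],
    [55, 9, 0, 0, 0, 0],
    [55, 9, 0, 0, 0, 0],
  ],
)

```text
time: 15.68
tool_pos: [536.7, 97.8, 153.2]
tcp_rot: [179.9, 0.0, 107.0]
ft_force: [0.2, 1.4, -0.8]
finger_gap: 33.0
grip_force: 30.2
```

>>> apply_moves(
  rows=[
    [54, 7, 0, 0, 0, 0],
    [0, 0, 0, 0, 0, 0],
    [0, 0, 35, 0, 0, 0],
    [0, 0, 35, 0, 0, 0],
    [0, 0, 0, 0, 0, 0],
  ],
)

```text
time: 16.3
tool_pos: [525.4, 148.3, 79.6]
tcp_rot: [-179.6, -0.0, 106.9]
ft_force: [-0.6, 0.9, -1.0]
finger_gap: 33.3
grip_force: 30.2
```

```bash
python3 - <<'E'
from h import *
for i in range(2): eyes.snapshot('side')
togo(528.4,150,42.5)
E
```

```text
t 16.4 at [528.3 149.1  83.4] [180.    0.  106.9] go [ 0.9  0.3 40.9] turn [ 0.     0.    -0.001] gap 32.8
```

>>> apply_moves(
  rows=[
    [0, 0, 25, 0, 0, 0],
    [0, 0, 10, 0, 0, 0],
    [0, 0, 4, 0, 0, 0],
    [0, 0, 2, 0, 0, 0],
    [0, 0, 0, 0, 0, 0],
  ],
)

```text
time: 17.02
tool_pos: [528.5, 149.8, 43.6]
tcp_rot: [180.0, 0.0, 107.0]
ft_force: [-4.4, -1.5, 10.1]
finger_gap: 33.4
grip_force: 31.1
```

>>> apply_moves(
  rows=[
    [0, 0, 0, 0, 0, 0],
    [0, 0, 0, 0, 0, 0],
    [0, 0, 0, 0, 0, 0],
    [0, 0, -50, 0, 0, 0],
    [0, 0, -60, 0, 0, 0],
  ],
  fingers=56,
)

```text
time: 17.65
tool_pos: [526.4, 149.5, 151.0]
tcp_rot: [-179.8, -0.0, 107.0]
ft_force: [1.2, 0.2, 0.4]
finger_gap: 55.8
grip_force: 0.0
```

```bash
python3 - <<'E'
from h import *
p,d=eyes.snapshot('side');X,C,_=fixed('side',p,d);print('shade in tray',top(X,C,528,150,73,40,5))
s,p,d,(X,C,_)=wrist();print('bore',top(X,C,501,240,54,50),top(X,C,528,150,73,35,5))
togo(468.5,-206,170)
E
```

```text
shade in tray {'n': 85, 'c': [526.4, 148.7], 'wh': [35.3, 31.7], 'ang': 81.6, 'z': 71.9, 'mean': [525.4, 147.6], 'rgb': [57, 35, 23]}
bore {'n': 6933, 'c': [503.0, 240.9], 'wh': [64.3, 63.5], 'ang': 17.1, 'z': 54.6, 'mean': [502.5, 242.4], 'rgb': [113, 83, 64]} {'n': 1611, 'c': [528.5, 151.3], 'wh': [33.2, 33.9], 'ang': 10.4, 'z': 73.9, 'mean': [528.3, 152.1], 'rgb': [67, 46, 35]}
t 17.75 at [532.6 150.7 159.8] [1.793e+02 1.000e-01 1.070e+02] go [-322.5 -165.2  -11.8] turn [ 0.013  0.001 -0.001] gap 56.0
```

>>> apply_moves(
  rows=[
    [-46, -23, -20, 0, 0, 0],
    [-46, -23, 0, 0, 0, 0],
    [-46, -23, 0, 0, 0, 0],
    [-46, -23, 0, 0, 0, 0],
    [-46, -23, 0, 0, 0, 0],
  ],
)

```text
time: 18.38
tool_pos: [484.6, -105.3, 171.5]
tcp_rot: [180.0, 0.0, 107.0]
ft_force: [0.9, 0.7, 0.2]
finger_gap: 56.3
grip_force: 0.0
```

>>> apply_moves(
  rows=[
    [-46, -23, 0, 0, 0, 0],
    [-47, -23, 0, 0, 0, 0],
    [0, 0, 0, 0, 0, 0],
    [0, 0, 0, 0, 0, 0],
    [0, 0, 0, 0, 0, 0],
  ],
)

```text
time: 19.0
tool_pos: [468.3, -204.9, 171.4]
tcp_rot: [-180.0, -0.0, 107.0]
ft_force: [-1.3, -0.1, -0.7]
finger_gap: 55.8
grip_force: 0.0
```

```bash
python3 - <<'E'
from h import *
for i in range(3): eyes.snapshot('scene')
s,p,d,(X,C,_)=wrist();cv2.imwrite('pics/w4.png',p[:,:,::-1])
print(top(X,C,468.5,-206,90,26)); togo(468.5,-206,56)
E
```

```text
{'n': 1314, 'c': [469.2, -205.2], 'wh': [29.1, 29.7], 'ang': 16.6, 'z': 90.0, 'mean': [469.0, -204.5], 'rgb': [219, 179, 119]}
t 19.2 at [ 468.4 -205.3  171.5] [180.   0. 107.] go [-7.000e-01 -1.000e-01  1.155e+02] turn [0.    0.    0.001] gap 56.1
```

View pics/w4.png

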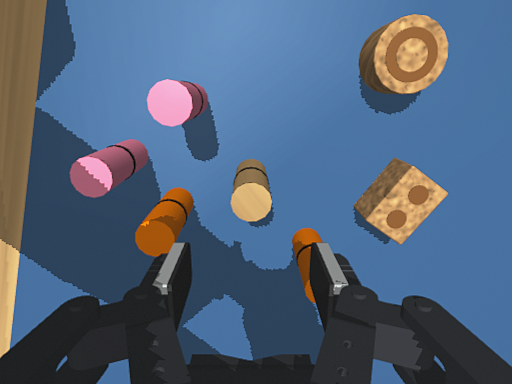

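The beech stem is centred at (252,200). By computed positions the orange look-alikes are clear of the fingers.

>>> apply_moves(
  rows=[
    [0, 0, 40, 0, 0, 0],
    [0, 0, 40, 0, 0, 0],
    [0, 0, 28, 0, 0, 0],
    [0, 0, 7, 0, 0, 0],
    [0, 0, 0, 0, 0, 0],
  ],
)

```text
time: 19.82
tool_pos: [468.3, -206.0, 56.9]
tcp_rot: [-180.0, -0.0, 107.0]
ft_force: [0.5, 0.0, 0.4]
finger_gap: 56.0
grip_force: 0.0
```

>>> apply_moves(
  rows=[
    [0, 0, 0, 0, 0, 0],
    [0, 0, 0, 0, 0, 0],
    [0, 0, 0, 0, 0, 0],
    [0, 0, 0, 0, 0, 0],
    [0, 0, 0, 0, 0, 0],
  ],
  fingers=18,
)

```text
time: 20.45
tool_pos: [469.3, -206.8, 58.3]
tcp_rot: [179.9, 0.1, 107.0]
ft_force: [-1.0, -0.4, 7.0]
finger_gap: 29.2
grip_force: 29.9
```

>>> apply_moves(
  rows=[
    [0, 0, -40, 0, 0, 0],
    [0, 0, -50, 0, 0, 0],
    [0, 0, -40, 0, 0, 0],
    [0, 0, 0, 0, 0, 0],
    [0, 0, 0, 0, 0, 0],
  ],
)

```text
time: 21.08
tool_pos: [467.9, -206.0, 186.2]
tcp_rot: [-180.0, -0.0, 107.0]
ft_force: [0.2, -0.1, -1.1]
finger_gap: 29.2
grip_force: 30.0
```

>>> apply_moves(
  rows=[
    [52, 20, 0, 0, 0, 0],
    [52, 20, 0, 0, 0, 0],
    [52, 20, 0, 0, 0, 0],
    [52, 20, 0, 0, 0, 0],
    [52, 20, 0, 0, 0, 0],
  ],
)

```text
time: 21.7
tool_pos: [486.6, 73.4, 184.5]
tcp_rot: [-179.8, -0.0, 106.9]
ft_force: [0.4, -0.2, -0.5]
finger_gap: 28.9
grip_force: 30.0
```

>>> apply_moves(
  rows=[
    [52, 20, 0, 0, 0, 0],
    [52, 21, 0, 0, 0, 0],
    [53, 21, 0, 0, 0, 0],
    [0, 0, 0, 0, 0, 0],
    [0, 0, 0, 0, 0, 0],
  ],
)

```text
time: 22.32
tool_pos: [500.3, 239.6, 184.6]
tcp_rot: [-179.8, 0.0, 107.0]
ft_force: [0.3, -0.7, -0.4]
finger_gap: 28.7
grip_force: 30.1
```

```bash
python3 - <<'E'
from h import *
for i in range(5): eyes.snapshot('scene')
s,p,d,(X,C,uv)=wrist();cv2.imwrite('pics/w5.png',p[:,:,::-1])
print('bore',top(X,C,502,240.5,54,48,6))
m=(X[:,2]<46)&(np.hypot(X[:,0]-502,X[:,1]-240.5)<24); print('hole low pts',m.sum(),cv2.minEnclosingCircle(X[m][:,:2].astype(np.float32)) if m.sum()>5 else '')
# rim of the hole: flat top points (z 52.5..) nearest ring, fitted circle via mask hole
r=s['tool_pos'];st=(abs(X[:,2]-160)<25)&(np.hypot(X[:,0]-r[0],X[:,1]-r[1])<25)
print('stem pts',st.sum(),X[st].min(0),X[st].max(0))
togo(502,240.5,186)
E
```

```text
bore {'n': 3521, 'c': [503.2, 240.8], 'wh': [64.0, 64.6], 'ang': 17.1, 'z': 54.6, 'mean': [501.4, 248.1], 'rgb': [91, 63, 45]}
hole low pts 918 ((503.3959045410156, 240.112548828125), 16.464723587036133)
stem pts 1534 [486.0826699  236.09679306 135.01151405] [515.58922809 255.4597449  184.99198009]
t 22.62 at [501.6 239.  186.5] [-180.     0.   106.9] go [1.3 0.8 0.5] turn [-0.     0.    -0.002] gap 29.1
```

View pics/w5.png

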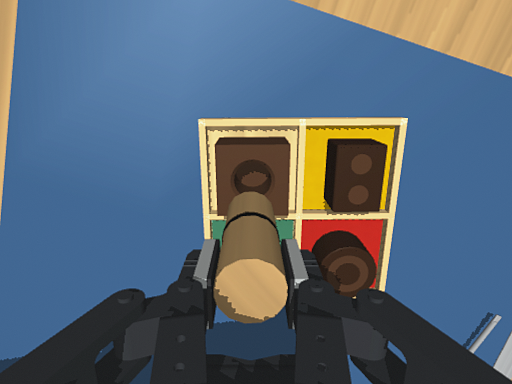

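```bash
cat >> h.py <<'E'
def stemfit(X,r,lo,hi):
    from scipy.optimize import least_squares
    out=[]
    for a,b in [(lo,(lo+hi)/2),((lo+hi)/2,hi)]:
        m=(X[:,2]>a)&(X[:,2]<b)&(np.hypot(X[:,0]-r[0],X[:,1]-r[1])<22);P=X[m][:,:2]
        f=least_squares(lambda c:np.hypot(P[:,0]-c[0],P[:,1]-c[1])-15,r[:2],loss='soft_l1');out.append((len(P),np.round(f.x,1).tolist(),round(float(np.median(abs(f.fun))),2)))
    return out
E
python3 - <<'E'
from h import *
s,p,d,(X,C,uv)=wrist()
print(s['tool_pos'],stemfit(X,s['tool_pos'],133,166))
m=(X[:,2]<46)&(np.hypot(X[:,0]-502,X[:,1]-240.5)<24); print(cv2.minEnclosingCircle(X[m][:,:2].astype(np.float32)))
togo(503.2,240.5,186)
E
```

```text
[501.57183383 238.98768482 186.50628069] [(355, [501.5, 239.8], 0.15), (454, [501.5, 239.7], 0.14)]
((503.3091735839844, 240.15292358398438), 16.462011337280273)
t 22.68 at [501.6 239.2 186.6] [180.    0.  106.9] go [0.8 1.9 0.6] turn [ 0.     0.    -0.002] gap 29.1
```

>>> apply_moves(
  rows=[
    [0, 2, 20, 0, 0, 0],
    [0, 0, 25, 0, 0, 0],
    [0, 0, 18, 0, 0, 0],
    [0, 0, 4, 0, 0, 0],
    [0, 0, 0, 0, 0, 0],
  ],
)

```text
time: 23.3
tool_pos: [503.3, 240.6, 119.4]
tcp_rot: [-180.0, 0.0, 107.0]
ft_force: [-0.8, 0.7, -1.2]
finger_gap: 29.1
grip_force: 30.1
```

```bash
python3 - <<'E'
from h import *
for i in range(4): eyes.snapshot('scene')
s,p,d,(X,C,uv)=wrist()
print(s['tool_pos'],stemfit(X,s['tool_pos'],66,100)); print('bore',top(X,C,503,240.5,54,48,6))
togo(503.2,240.5,71)
E
```

```text
[504.03934328 240.8599846  120.61370821] [(366, [504.1, 241.7], 0.14), (476, [504.0, 241.6], 0.16)]
bore {'n': 5004, 'c': [502.4, 242.9], 'wh': [64.2, 60.3], 'ang': 17.2, 'z': 54.6, 'mean': [499.2, 251.8], 'rgb': [90, 62, 44]}
t 23.55 at [504.  240.8 120.5] [179.9  -0.  107. ] go [-0.1 -0.9 49.5] turn [ 0.002 -0.    -0.001] gap 28.9
```

>>> apply_moves(
  rows=[
    [-1, -1, 0, 0, 0, 0],
    [0, 0, 6, 0, 0, 0],
    [0, 0, 6, 0, 0, 0],
    [0, 0, 6, 0, 0, 0],
    [0, 0, 4, 0, 0, 0],
  ],
)

```text
time: 24.18
tool_pos: [502.3, 239.2, 96.6]
tcp_rot: [-179.9, 0.0, 107.0]
ft_force: [-0.3, 0.1, -0.4]
finger_gap: 29.1
grip_force: 30.1
```

>>> apply_moves(
  rows=[
    [0, 0, 8, 0, 0, 0],
    [0, 0, 8, 0, 0, 0],
    [0, 0, 6, 0, 0, 0],
    [0, 0, 2, 0, 0, 0],
    [0, 0, 0, 0, 0, 0],
  ],
)

```text
time: 24.8
tool_pos: [502.6, 239.3, 73.4]
tcp_rot: [-180.0, -0.0, 107.0]
ft_force: [-0.7, 0.5, -0.1]
finger_gap: 29.1
grip_force: 30.1
```

>>> apply_moves(
  rows=[
    [0, 0, 1, 0, 0, 0],
    [0, 0, 0, 0, 0, 0],
    [0, 0, 0, 0, 0, 0],
    [0, 0, 0, 0, 0, 0],
    [0, 0, 0, 0, 0, 0],
  ],
)

```text
time: 25.42
tool_pos: [502.7, 239.3, 72.5]
tcp_rot: [180.0, 0.0, 107.0]
ft_force: [0.8, -0.3, -0.6]
finger_gap: 29.4
grip_force: 30.1
```

Nearly home and unforced, so I'll release, let it drop the last millimetre or so, then retreat.

>>> apply_moves(
  rows=[
    [0, 0, 0, 0, 0, 0],
    [0, 0, 0, 0, 0, 0],
    [0, 0, 0, 0, 0, 0],
    [0, 0, -15, 0, 0, 0],
    [0, 0, -50, 0, 0, 0],
  ],
  fingers=50,
)

```text
time: 26.05
tool_pos: [500.3, 238.5, 135.7]
tcp_rot: [-179.6, 0.0, 107.0]
ft_force: [0.7, 0.1, 0.9]
finger_gap: 49.9
grip_force: 0.0
```

>>> apply_moves(
  rows=[
    [0, 0, -60, 0, 0, 0],
    [-40, 0, -30, 0, 0, 0],
    [-50, 0, 0, 0, 0, 0],
    [-50, 0, 0, 0, 0, 0],
    [-50, 0, 0, 0, 0, 0],
  ],
)

```text
time: 26.68
tool_pos: [558.6, 56.2, 229.2]
tcp_rot: [179.9, 0.0, 107.0]
ft_force: [0.6, 0.3, -0.1]
finger_gap: 50.0
grip_force: 0.0
```

```bash
python3 - <<'E'
from h import *
for i in range(3): eyes.snapshot('scene')
ims=[]
for c in ['scene','side']:
    p,d=eyes.snapshot(c);X,C,_=fixed(c,p,d);ims.append(p)
    for n,x,y,h,r in [('foot',618,177.5,49,40),('block',591,267.5,49,45),('shade',528,150,73,30),('stem',503,240,104,28),('palef',550,-74,40,38)]: print(c,n,top(X,C,x,y,h,r,5))
cv2.imwrite('pics/end.png',cv2.resize(ims[1][80:260,120:440],None,fx=2,fy=2)[:,:,::-1]);togo(0,0,0)
E
```

```text
scene foot {'n': 386, 'c': [618.0, 177.0], 'wh': [56.4, 56.2], 'ang': 22.7, 'z': 48.6, 'mean': [618.7, 176.9], 'rgb': [90, 62, 48]}
scene block {'n': 393, 'c': [593.2, 268.0], 'wh': [46.6, 63.0], 'ang': 17.0, 'z': 48.4, 'mean': [593.8, 267.3], 'rgb': [90, 65, 51]}
scene shade {'n': 129, 'c': [529.0, 150.5], 'wh': [33.1, 33.1], 'ang': 3.9, 'z': 72.4, 'mean': [529.0, 150.6], 'rgb': [86, 67, 50]}
scene stem {'n': 99, 'c': [502.9, 240.8], 'wh': [28.4, 28.5], 'ang': 3.5, 'z': 102.5, 'mean': [502.6, 239.9], 'rgb': [207, 175, 129]}
scene palef {'n': 333, 'c': [558.0, -70.3], 'wh': [55.6, 56.2], 'ang': 44.7, 'z': 39.3, 'mean': [558.4, -70.1], 'rgb': [157, 116, 77]}
side foot {'n': 189, 'c': [615.2, 174.6], 'wh': [54.4, 55.7], 'ang': 63.8, 'z': 48.2, 'mean': [613.8, 172.3], 'rgb': [61, 38, 24]}
side block {'n': 185, 'c': [591.4, 265.6], 'wh': [47.4, 66.5], 'ang': 16.2, 'z': 47.9, 'mean': [589.9, 263.2], 'rgb': [59, 36, 22]}
side shade {'n': 86, 'c': [527.2, 150.7], 'wh': [35.8, 32.4], 'ang': 46.1, 'z': 72.1, 'mean': [525.5, 147.8], 'rgb': [58, 35, 23]}
side stem {'n': 59, 'c': [501.7, 238.7], 'wh': [31.7, 28.4], 'ang': 64.9, 'z': 102.3, 'mean': [500.1, 237.0], 'rgb': [215, 163, 98]}
side palef {'n': 312, 'c': [555.1, -72.4], 'wh': [57.4, 55.6], 'ang': 52.6, 'z': 39.2, 'mean': [552.9, -74.1], 'rgb': [149, 97, 56]}
t 26.93 at [558.1  57.8 228.3] [180.   -0.  106.9] go [ 107.  -551.   227.9] turn [ 0.001 -0.    -0.001] gap 49.8
```

View pics/end.png

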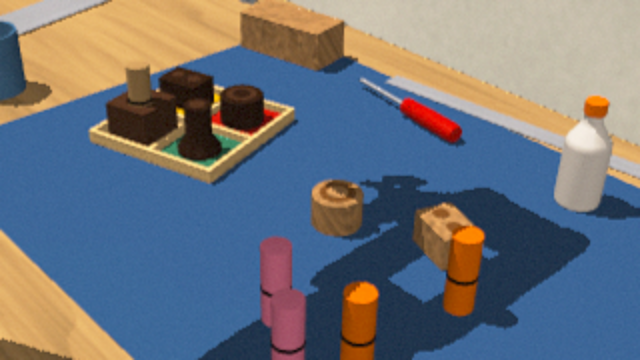

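The picture shows the foot, block and shade in their bays and the stem standing in the bore at (138,85). The pale parts haven't moved.

```bash
python3 -c "
from bench import job
print(job.hand_in())"
```

```text
the job is handed in; nothing more can be done
None
```

The job is handed in: dark foot on red, dark block on yellow, dark shade on green and the stem fully home in the bore, with the pale parts left alone; the last camera check put every part well inside its limits, but hand-in returned no verdict.

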